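# Pack the finishing kit in the sloping carton

## Task

Pack the nest-box finishing kit into the shallow carton on the sloping packing stand: the sanding block, the dark perch block and the round wax tin must all lie flat on the carton's floor at once, side by side within its walls, the tin on its base or lid. Lay each piece in gently, without dropping it or letting it tumble in, and leave the two loose wooden discs on the bench where they are.

Things in the scene. Friction and masses are not known exactly. Their poses are not given: they have to be found in the camera images.
- carton: Shallow open cardboard carton fixed on a plywood stand. Inside 152 mm (its x) by 118 mm (y); walls 12 mm high, 4 mm thick. Origin: centre of its inner floor, 56 mm above the bench. The floor slopes 30 degrees: x runs up the slope, away from the robot; y is level, to the left; z is the floor's normal, leaning 30 degrees from vertical towards the robot. The stand's place and yaw vary.
- block_center (a point): Centre of the loose cork sanding block with abrasive paper underneath: 62 mm (its x) by 110 mm (its y), 38 mm tall (z), about 0.07 kg. Starts flat on the bench, z up.
- perch_center (a point): Centre of the loose sawn wooden perch block, a plain dark-grained oblong: 40 mm (its x) by 80 mm (its y), 22 mm tall (z), about 0.05 kg. Starts flat on the bench, z up. (A larger, paler block at the back beside the drawer cabinet is not part of the kit.)
- tin_center (a point): Centre of the loose round closed wax tin: 67 mm diameter, 36 mm tall along its z, about 0.12 kg. Starts on its base on the bench.
- wax_tin: The same wax tin; origin at the centre of its base.
- sanding_block: The same sanding block; origin at the centre of its underside.
- perch: The same perch block; origin at the centre of its underside.
- plug: Bystander: loose wooden disc, 46 mm diameter, 20 mm tall, lying on the bench near its right edge, to the right of the vice. Origin at the centre of its underside.
- plug_b: Bystander: another loose wooden disc of the same size (46 mm diameter, 20 mm tall), lying in front of the drawer cabinet. Origin at the centre of its underside.
Mind the look-alikes: they are no part of the job. What is shaped like the wax_tin but red is not meant.

How it is judged:
By the outcome, as a careful person would: the job done as asked, in the order asked, and still so for the second after the job is handed in, with the robot touching nothing.
It also fails if it takes over 64 s, if anything falls off the work surface, if the arm or the gripper's body presses on something with over 40 N, if the wrist force passes 120 N, or if a joint passes its speed limit or range.

## Robot

A 6-joint arm with a two-finger parallel gripper is mounted at the origin on a cart in front of the work surface, level with it; the furniture and walls round the work are solid. World frame = base frame: x ahead of the robot, y to its left, z up, the work surface at z = 0. Lengths are in m, angles in rad, forces in N, time in s.
With the tool pointing down it reaches from about 0.275 to 0.875 m from the base axis. Payload 12.5 kg.
Tool frame: the origin (TCP) lies at the very end of the fingers, on their centre line; the grasp point (between the pads) lies 19 mm behind it; z points along the fingers, y is the line along which they close (so a half turn about z gives the same grasp; the last joint's range is limited). The gripper opens to 85 mm and grips with 20 to 120 N. Pads are 22 mm wide; open, the fingers measure 114 mm over their backs; the gripper's body (76 mm by 85 mm) begins 54 mm behind the grasp point. The pads swing forward as they close: fully open they stand 13 mm farther back than shut.
Start: joints at [-1.386, 0.351, 1.652, -0, 1.139, -0.085], TCP at [0.147, -0.53, 0.231] pointing down, gripper open.
Joint ranges: [-2.75, 2.75], [-0.79, 2.1], [0.01, 2.65], [-1.57, 4.71], [0.07, 3.14], [-2.87, 2.87]. Speed limits (rad/s): [2.22, 2.22, 2.79, 3.14, 3.14, 3.14].

## Interface

Orientations are given as a 3x3 rotation matrix whose columns are the frame's x, y, z axes.
In Python, from bench import manip gives the robot as it stands. Calls block until the motion is done:
- manip.move_ptp(position, orientation): joint-space move of the TCP to a pose.
- manip.move_l(position, attitude=None, max_speed=0.15): straight line of the TCP; attitude=None keeps the orientation; max_speed is the mean speed in m/s.
- manip.move_j(angles): joint-space move.
- manip.set_gripper(opening, effort=None): opening from 0.0 (shut) to 1.0 (fully open); effort is the grip in N (None keeps the last); returns when the fingers have stopped.
- manip.dwell(seconds).
- manip.inverse_kinematics(position, orientation): joint angles nearest the present ones, or None.
- manip.grab_frame(name): name is "scene" or "side" or "wrist"; returns (picture, depth): 400x640x3 uint8, red, green, blue; 400x640 float32, m along the optical axis (not along the pixel's ray), 0 where there is no reading.
- manip.get_calibration(name): a dict with "camera_matrix" (3x3 intrinsics, pixels), "R" (3x3) and "t" (3): a world point X has camera coordinates R X + t. Camera axes: x right, y down, z forward; pixel columns grow to the right and rows downward; lengths in m; the calibration is good to about 2 mm. A picture is of the moment at which its call begins: read the wrist's pose just before it. get_calibration takes no time and is no camera call; for the wrist camera it gives the pose at the moment of the call.
A pose or a line that the arm cannot do raises manip.Unreachable and nothing moves.
- manip.sign_off(): hands the job in; it is judged then, once.
Trained networks look in the newest picture that a camera, given by its name, has taken for a name from the list of things; names that differ only in an ending like _2 or _b are one class to them, and where a whole thing is asked for, a point or a joint stands for the part that bears it (a point fixed in the world has none). Each returns a list of dicts, best first, with "confidence" (0 to 1); they miss things now and then, are a little off and sometimes report something else, mostly with a low value. They report only what shows in the picture. A call takes as long as a camera call. They do not tell look-alikes from the thing itself.
- manip.look_for(camera, name): "at" ([x, y, z] in m, in world coordinates, good to about 4 mm: the middle of the surface that is visible of it).
Readings, each from a call of its own:
- manip.current_time(): time.
- manip.current_qpos(): joint angles.
- manip.current_joint_vel(): joint speeds.
- manip.current_joint_torque(): joint torques, N m.
- manip.current_ee_pos(): TCP position.
- manip.current_tcp_rot(): TCP orientation.
- manip.current_force(): force on the tool from outside, world axes, zero at the start.
- manip.current_ft_torque(): the same for the moment, N m.
- manip.current_grip_width(): opening from 0.0 (shut) to 1.0 (fully open).
- manip.current_grip_force(): force on a finger pad.
Only numpy, scipy, OpenCV 4.12 (cv2) and the standard library are available. Lean on these libraries where they do the work, as an engineer would, in place of code of your own. Each camera call takes 0.05 s, during which the arm holds its last target. There are 200 camera calls.

## Working session

There is one attempt and no reset: what is moved stays moved. The work goes in short steps, each a Python script; the robot and the scene stay as the last script left them, time stands still between calls to the robot, and variables do not carry over. Pictures are saved under pics/ and viewed, at most 10 in all, crops included, and the job is handed in when it is done.

```bash
mkdir -p pics; ls
python3 - <<'E'
from bench import manip
import cv2, numpy as np
for c in ["scene","side"]:
    p,d=manip.grab_frame(c); cv2.imwrite(f"pics/{c}0.png",p[:,:,::-1]); np.save(f"pics/{c}0.npy",d)
    k=manip.get_calibration(c); np.savez(f"pics/{c}cal.npz",K=k["camera_matrix"],R=k["R"],t=k["t"])
    for n in ["carton","block_center","perch_center","wax_tin","plug"]:
        for r in manip.look_for(c,n)[:3]: 
            X=np.array(r["at"]); q=k["camera_matrix"]@(k["R"]@X+k["t"]); print(c,n,X.round(3),round(r["confidence"],2),(q[:2]/q[2]).round())
print(manip.current_time())
E
```

```text
pics
scene carton [0.514 0.396 0.06 ] 0.71 [212. 243.]
scene block_center [0.51  0.183 0.037] 0.7 [315. 215.]
scene block_center [0.614 0.075 0.026] 0.56 [334. 177.]
scene block_center [ 0.483 -0.072  0.017] 0.17 [420. 191.]
scene perch_center [0.362 0.223 0.026] 0.75 [337. 275.]
scene wax_tin [ 0.548 -0.001  0.04 ] 0.76 [378. 177.]
scene wax_tin [0.345 0.362 0.033] 0.6 [269. 312.]
scene plug [0.614 0.075 0.028] 0.79 [334. 176.]
scene plug [ 0.482 -0.073  0.018] 0.39 [421. 191.]
side carton [0.512 0.393 0.056] 0.62 [265. 162.]
side block_center [0.529 0.136 0.039] 0.65 [332. 209.]
side perch_center [0.385 0.206 0.021] 0.63 [252. 220.]
side wax_tin [ 0.543 -0.027  0.032] 0.79 [391. 247.]
side plug [0.614 0.065 0.021] 0.89 [386. 221.]
side plug [ 0.469 -0.082  0.024] 0.64 [379. 280.]
0.6
```

View pics/scene0.png

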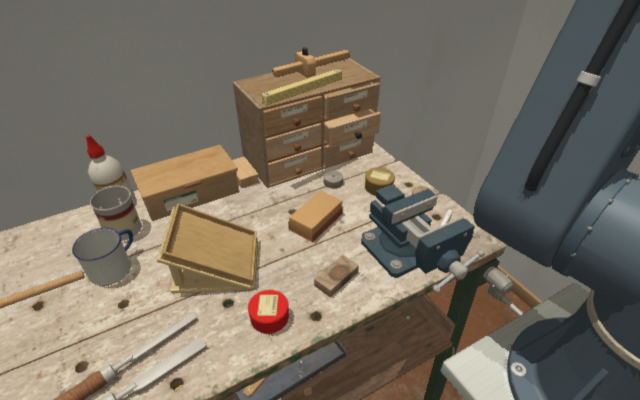

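View pics/side0.png

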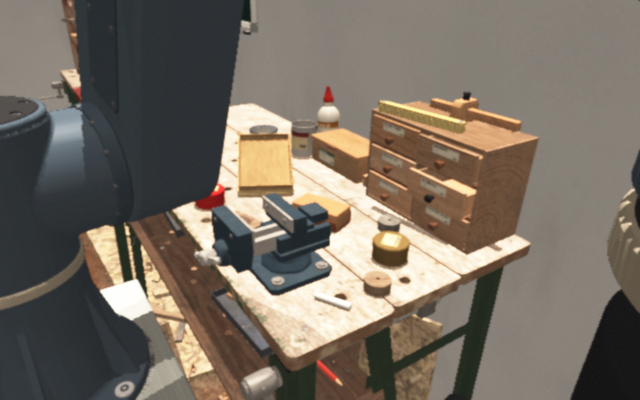

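Scene: carton (212,243), cork block (316,215), dark perch (337,275), brass tin (379,179) between the vice and cabinet. The red tin (269,310) is the look-alike. Next I'll fit poses from the depth data and build a height map.

```bash
cat > fit.py <<'E'
import numpy as np, cv2
def cloud(c):
    z=np.load(f"pics/{c}0.npy"); k=np.load(f"pics/{c}cal.npz")
    v,u=np.nonzero(z>0); d=z[v,u]
    P=np.linalg.inv(k["K"])@np.vstack([u*d,v*d,d])
    return (k["R"].T@(P-k["t"][:,None])).T, cv2.imread(f"pics/{c}0.png")[v,u]
C={c:cloud(c) for c in ["scene","side"]}
E
python3 - <<'E'
from fit import *
for c,(P,_) in C.items():
    for n,xy,h,r in [("block",(.515,.165),.038,.1),("perch",(.37,.215),.022,.06),("tin",(.546,-.015),.036,.05),("plugb",(.614,.07),.02,.03),("plug",(.475,-.078),.02,.03)]:
        m=(np.hypot(*(P[:,:2]-xy).T)<r)&(abs(P[:,2]-h)<.006)
        Q=P[m]
        if len(Q)<20: print(c,n,len(Q)); continue
        rc=cv2.minAreaRect((Q[:,:2]*1000).astype(np.float32)); cc=cv2.minEnclosingCircle((Q[:,:2]*1000).astype(np.float32))
        print(c,n,len(Q),"z",np.median(Q[:,2]).round(4),"rect",np.round(rc[0],1),np.round(rc[1],1),round(rc[2],1),"circ",np.round(cc[0],1),round(cc[1],1))
    m=(abs(P[:,2])<.008)&(P[:,0]>.3)&(P[:,0]<.6)&(P[:,1]>-.1)&(P[:,1]<.5); print("bench z",np.median(P[m,2]))
# height map 2mm/px->  x .2-.8 up, y .6..-.3 left->right
H=np.zeros((300,400),np.float32);
for c,(P,_) in C.items():
    i=((.8-P[:,0])/.002).astype(int); j=((.55-P[:,1])/.002).astype(int)
    m=(i>=0)&(i<300)&(j>=0)&(j<400); np.maximum.at(H,(i[m],j[m]),P[m,2])
I=cv2.applyColorMap((np.clip(H/.2,0,1)*255).astype(np.uint8),cv2.COLORMAP_JET); I=cv2.resize(I,(800,600),interpolation=0)
for x in np.arange(.2,.8,.1):cv2.putText(I,f"x{x:.1f}",(0,int((.8-x)*1000)),0,.4,(255,255,255))
for y in np.arange(-.2,.5,.1):cv2.putText(I,f"y{y:.1f}",(int((.55-y)*1000),595),0,.4,(255,255,255))
cv2.imwrite("pics/hm.png",I)
# carton: plane with normal 30deg from vertical
for c,(P,_) in C.items():
    Q=P[(np.hypot(*(P[:,:2]-[.51,.395]).T)<.045)]; best=None
    rng=np.random.default_rng(0)
    for _ in range(500):
        a=Q[rng.choice(len(Q),3)]; nn=np.cross(a[1]-a[0],a[2]-a[0]); l=np.linalg.norm(nn)
        if l<1e-6: continue
        nn/=l; s=(abs((Q-a[0])@nn)<.002).sum()
        if best is None or s>best[0]: best=(s,nn,a[0])
    q=Q[abs((Q-best[2])@best[1])<.003]; m=q.mean(0); n=np.linalg.svd(q-m)[2][2]; n*=np.sign(n[2])
    print(c,"n",n.round(3),"tilt",np.degrees(np.arccos(n[2])).round(1),"yaw",np.degrees(np.arctan2(-n[1],-n[0])).round(1),len(q),len(Q))
    yaw=np.arctan2(-n[1],-n[0]); s,k=.5,np.sqrt(.75)
    X=np.array([k*np.cos(yaw),k*np.sin(yaw),s]);Y=np.array([-np.sin(yaw),np.cos(yaw),0]);Z=np.cross(X,Y)
    L=(P-m)@np.array([X,Y,Z]).T
    near=(abs(L[:,0])<.13)&(abs(L[:,1])<.11)
    f=L[near&(abs(L[:,2])<.004)]; w=L[near&(abs(L[:,2]-.012)<.003)]
    print(" m",m.round(4),"floor x",np.percentile(f[:,0],[.5,99.5]).round(4),"y",np.percentile(f[:,1],[.5,99.5]).round(4),"rim x",np.percentile(w[:,0],[1,99]).round(4),"y",np.percentile(w[:,1],[1,99]).round(4))
E
```

```text
scene block 1082 z 0.038 rect [492.4 156.1] [136.4 112.1] 23.6 circ [497.1 157.5] 82.0
scene perch 814 z 0.0217 rect [372.8 216.7] [41.1 81.5] 17.4 circ [372.9 217. ] 44.2
scene tin 454 z 0.0361 rect [556.  -10.9] [65.6 65.5] 1.8 circ [556.6 -11.4] 34.5
scene plugb 194 z 0.0194 rect [623.7  69.7] [41.5 44.4] 40.5 circ [623.7  69.1] 23.5
scene plug 82 z 0.0193 rect [487.9 -74.5] [44.3 21.3] 79.8 circ [479.9 -73.1] 22.2
bench z -0.00024041774715462749
side block 609 z 0.038 rect [524.5 170.3] [ 62.3 111.1] 23.1 circ [523.9 170.2] 59.8
side perch 197 z 0.0217 rect [383.9 215.8] [82.3 28.2] 89.3 circ [373.2 215.9] 41.2
side tin 650 z 0.0358 rect [553.1 -13.3] [64.5 65.9] 7.9 circ [551.8 -12.8] 34.6
side plugb 226 z 0.0191 rect [622.8  68.6] [45.8 42.3] 49.2 circ [622.2  68.4] 23.7
side plug 436 z 0.0191 rect [473.3 -73.1] [46.4 45.7] 77.1 circ [473.4 -72.7] 24.5
bench z -0.00012099984427994339
scene n [-0.225 -0.448  0.865] tilt 30.1 yaw 63.3 1609 1704
 m [0.5091 0.3964 0.0542] floor x [-0.1166  0.0851] y [-0.101   0.0602] rim x [-0.1297  0.0832] y [-0.103   0.0585]
side n [-0.22  -0.452  0.864] tilt 30.2 yaw 64.1 948 1015
 m [0.5096 0.3947 0.0538] floor x [-0.1141  0.0815] y [-0.0669  0.081 ] rim x [-0.1295  0.0835] y [-0.0647  0.0926]
```

View pics/hm.png

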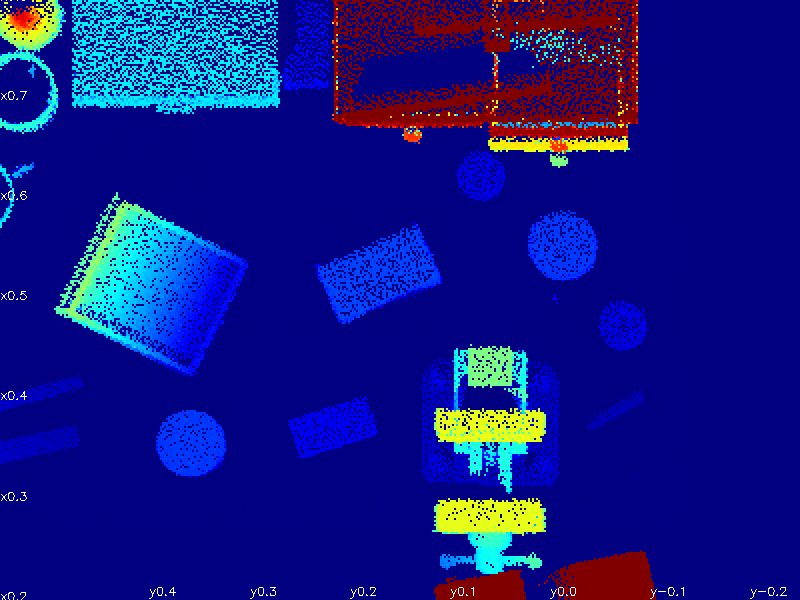

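```bash
cat > rim.py <<'E'
from fit import *
m0=np.array([.5093,.3955,.0540])
for yaw in np.radians([63.7]):
  s,k=.5,np.sqrt(.75)
  X=np.array([k*np.cos(yaw),k*np.sin(yaw),s]);Y=np.array([-np.sin(yaw),np.cos(yaw),0]);Z=np.cross(X,Y)
  for c,(P,_) in C.items():
    L=(P-m0)@np.array([X,Y,Z]).T; 
    L=L[(abs(L[:,0])<.1)&(abs(L[:,1])<.08)]
    print(c,"floor z",np.median(L[(abs(L[:,0])<.05)&(abs(L[:,1])<.04),2]).round(4))
    w=L[abs(L[:,2]-.0115)<.0025]
    def band(sel,ax,oth,lo,hi):
        q=w[sel]; q=q[(q[:,ax]>lo)&(q[:,ax]<hi)]
        if len(q)<15: return len(q)
        sl=np.polyfit(q[:,oth],q[:,ax],1)
        return len(q),np.percentile(q[:,ax],[3,50,97]).round(4),"deg",np.degrees(np.arctan(sl[0])).round(2)
    print(" x-",band(abs(w[:,1])<.045,0,1,-.1,-.06)); print(" x+",band(abs(w[:,1])<.045,0,1,.06,.1))
    print(" y-",band(abs(w[:,0])<.06,1,0,-.08,-.045)); print(" y+",band(abs(w[:,0])<.06,1,0,.045,.08))
E
python3 rim.py
python3 - <<'E'
import sys; sys.path.insert(0,'.')
from fit import *
for c,r in [("scene",.062),("side",.07)]:
    P=C[c][0]; m=(np.hypot(*(P[:,:2]-[.5235,.170]).T)<r)&(abs(P[:,2]-.038)<.004)
    Q=P[m]; print(c,cv2.minAreaRect((Q[:,:2]*1000).astype(np.float32)))
E
```

```text
scene floor z -0.0004
 x- (77, array([-0.0757, -0.0732, -0.0717]), 'deg', np.float64(0.3))
 x+ (94, array([0.0802, 0.0823, 0.0841]), 'deg', np.float64(0.16))
 y- (139, array([-0.0683, -0.065 , -0.0629]), 'deg', np.float64(-0.12))
 y+ (171, array([0.0536, 0.0566, 0.059 ]), 'deg', np.float64(0.02))
side floor z 0.0002
 x- (66, array([-0.0782, -0.0753, -0.0722]), 'deg', np.float64(-0.21))
 x+ (57, array([0.0768, 0.0798, 0.083 ]), 'deg', np.float64(-0.28))
 y- (62, array([-0.0652, -0.0632, -0.0615]), 'deg', np.float64(-0.04))
 y+ (71, array([0.0565, 0.0567, 0.059 ]), 'deg', np.float64(-0.07))
scene ((526.882080078125, 171.16470336914062), (61.07243728637695, 112.08859252929688), 23.627410888671875)
side ((524.9307250976562, 170.48086547851562), (60.26856994628906, 111.34613800048828), 23.67244529724121)
```

```bash
cat > h.py <<'E'
import numpy as np, cv2
from bench import manip
yaw=np.radians(63.7); s,k=.5,np.sqrt(.75)
X=np.array([k*np.cos(yaw),k*np.sin(yaw),s]);Y=np.array([-np.sin(yaw),np.cos(yaw),0]);Z=np.cross(X,Y)
O=np.array([.5093,.3955,.0540])+.0034*X-.0037*Y
CR=np.array([X,Y,Z]).T
def rot(y,z): return np.column_stack([np.cross(y,z),y,z])
def best(pos,y,z):
    q0=manip.current_qpos(); c=[]
    for sg in (1,-1):
        R=rot(sg*np.asarray(y),np.asarray(z)); q=manip.inverse_kinematics(pos,R)
        if q is not None: c.append((abs(np.array(q)-q0).max()+(.5 if abs(q[5])>2.3 else 0),sg,R,np.round(q,2)))
    c=sorted(c,key=lambda a:a[0])
    if not c: raise SystemExit(f"no IK {pos}")
    print("ik",c[0][3]); return c[0][2]
def cloud(c):
    p,z=manip.grab_frame(c); K=manip.get_calibration(c)
    v,u=np.nonzero(z>0); d=z[v,u]
    P=np.linalg.inv(K["camera_matrix"])@np.vstack([u*d,v*d,d])
    return (np.array(K["R"]).T@(P-np.array(K["t"])[:,None])).T,p
def descend(R,x,y,h,gap=.008,lim=2.5,deep=.005):
    """straight in along the carton normal to TCP height h above floor, stopping on contact"""
    pt=lambda d:O+x*X+y*Y+(h+d)*Z
    manip.move_l(pt(gap),max_speed=.12); manip.dwell(.15); f0=np.array(manip.current_force())
    d=gap
    while d>-deep:
        d-=.001; manip.move_l(pt(d),max_speed=.03); f=(np.array(manip.current_force())-f0)
        if f@Z>lim: break
    print("contact d",round(d,4),"f",f.round(1),"t",manip.current_time())
E
python3 - <<'E'
from h import *
a=np.radians(23.6); y=[np.cos(a),np.sin(a),0]; p=[.526,.171,.15]
R=best(p,y,[0,0,-1.])
for pp,yy in [(O-.043*X+.02*Z,X),(O+.0285*X-.036*Y+.02*Z,Y),(O+.022*X+.022*Y+.02*Z,Y),(O+.1*Z,Y)]: best(pp,yy,-Z)
t0=manip.current_time(); manip.move_ptp(p,R); manip.set_gripper(67/85); print("t",t0,manip.current_time(),manip.current_grip_width())
e=np.array(manip.current_ee_pos()); print(e,manip.current_force())
for c in ["scene","side"]:
    P,img=cloud(c); L=(P-e)@R; m=(abs(L[:,0])<.02)&(abs(L[:,1])<.065)&(L[:,2]<.03)&(L[:,2]>-.05)
    L=L[m]; 
    for sg in (1,-1):
        q=L[L[:,1]*sg>.02]; print(c,sg,len(q),len(q) and (np.percentile(q[:,2],[90,97,99.5]).round(4),np.percentile(abs(q[:,1]),[2,98]).round(4)))
E
```

```text
ik [ 0.23  0.45  1.72 -0.    0.97 -0.18]
ik [ 0.4   0.59  1.93  1.05  0.39 -1.65]
ik [0.43 0.62 1.74 0.75 0.48 0.26]
ik [0.5  0.58 1.83 0.81 0.4  0.26]
ik [0.4  0.42 1.91 0.73 0.51 0.27]
t 0.6 3.75 0.7866765501744779
[0.52607061 0.17081055 0.15003989] [ 0.00676015 -0.44659231  0.49125079]
scene 1 223 (array([-0.0128, -0.0092, -0.0076]), array([0.0341, 0.0489]))
scene -1 186 (array([-0.0157, -0.0105, -0.0081]), array([0.0329, 0.0467]))
side 1 236 (array([-0.012 , -0.0084, -0.0073]), array([0.0301, 0.0395]))
side -1 235 (array([-0.0116, -0.0087, -0.0074]), array([0.0358, 0.0505]))
```

Run:
```python
from h import *
R=np.array(manip.current_tcp_rot())
manip.set_gripper(1.0,40)
manip.move_l([.526,.171,.0095],max_speed=.2); manip.set_gripper(0.0,40)
print("w",manip.current_grip_width()*85,manip.current_grip_force(),manip.current_time())
manip.move_l([.526,.171,.11],max_speed=.25)
h=.0095; x=-.043; pt=O+x*X+(h+.06)*Z
R=best(pt,X,-Z); manip.move_ptp(pt,R); print(manip.current_time(),manip.current_grip_width()*85)
descend(R,x,0,h)
p,_=manip.grab_frame("scene"); cv2.imwrite("pics/a.png",p[120:330,120:400,::-1].repeat(2,0).repeat(2,1))
```

```text
w 60.829614462611374 43.491745591163635 5.375
ik [ 0.37  0.49  1.97  0.92  0.44 -1.54]
7.1583 60.756219435747425
contact d 0.001 f [-5.3 -7.1  7.1] t 9.6417
```

View pics/a.png

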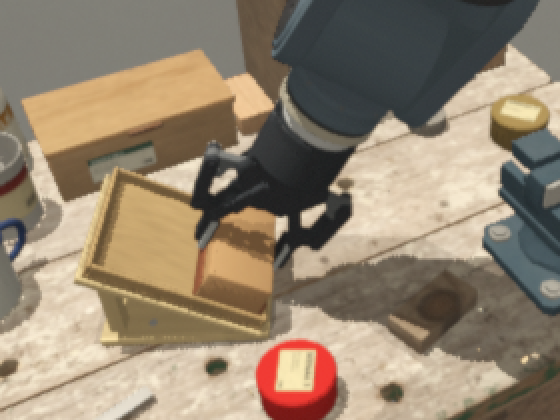

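```bash
cat >> h.py <<'E'
def tops(zlo,zhi,bx,by,tag):
    for c in ["scene","side"]:
        P,_=cloud(c); L=(P-O)@CR
        L=L[(L[:,0]>bx[0])&(L[:,0]<bx[1])&(L[:,1]>by[0])&(L[:,1]<by[1])&(L[:,2]>zlo)&(L[:,2]<zhi)]
        if len(L)<20: print(tag,c,len(L)); continue
        r=cv2.minAreaRect((L[:,:2]*1000).astype(np.float32))
        A=np.linalg.lstsq(np.c_[L[:,:2],np.ones(len(L))],L[:,2],rcond=None)[0]
        print(tag,c,len(L),"ctr",np.round(r[0],1),"size",np.round(r[1],1),"ang",round(r[2],1),"z",np.median(L[:,2]).round(4),"tilt",A[:2].round(3))
E
python3 - <<'E'
from h import *
tops(.032,.044,(-.085,0),(-.07,.07),"held")
e=np.array(manip.current_ee_pos()); print("tcp local",((e-O)@CR).round(4))
manip.set_gripper(1.0); manip.dwell(.1)
manip.move_l(e+.07*Z,max_speed=.2); print(manip.current_time())
tops(.032,.044,(-.085,0.01),(-.07,.07),"block")
E
```

```text
held scene 1267 ctr [-43.8   9.8] size [81.5 99.4] ang 15.6 z 0.0379 tilt [ 0.002 -0.017]
held side 755 ctr [-49.1   0.4] size [108.3  70.8] ang 89.8 z 0.0383 tilt [0.02  0.001]
tcp local [-0.043  0.     0.011]
10.7667
block scene 1428 ctr [-44.2  -0.7] size [111.8  60.2] ang 89.8 z 0.0379 tilt [-0.012 -0.011]
block side 911 ctr [-46.2   0.5] size [108.4  62. ] ang 89.5 z 0.0381 tilt [ 0.023 -0.001]
```

Run:
```python
from h import *
a=np.radians(17.4); y=[np.cos(a),np.sin(a),0]; c=np.array([.3732,.2167,0]); h=.0126
R=best(c+[0,0,.09],y,[0,0,-1.]); manip.move_ptp(c+[0,0,.09],R)
manip.set_gripper(.75); manip.move_l(c+[0,0,h],max_speed=.2); manip.set_gripper(0.0,30)
print("w",manip.current_grip_width()*85,manip.current_grip_force(),manip.current_time())
manip.move_l(c+[0,0,.12],max_speed=.25); print("w",manip.current_grip_width()*85)
x,yy=.0285,-.036; pt=O+x*X+yy*Y+(h+.06)*Z
R=best(pt,Y,-Z); manip.move_ptp(pt,R)
descend(R,x,yy,h,gap=.006)
tops(.017,.027,(-.02,.085),(-.07,.0),"held")
p,_=manip.grab_frame("scene"); cv2.imwrite("pics/b.png",p[120:330,120:400,::-1].repeat(2,0).repeat(2,1))
```

```text
ik [ 0.42  0.37  2.07 -0.    0.71  0.11]
w 38.77980498606032 29.424932599067688 13.5333
w 38.79703489515054
ik [0.39 0.52 1.78 0.69 0.54 0.31]
contact d 0.001 f [-4.  -5.8  7.4] t 17.0
held scene 561 ctr [ 26.8 -33.4] size [57.9 87.7] ang 84.9 z 0.0218 tilt [-0.005 -0.016]
held side 389 ctr [ 30.  -33.1] size [73.9 60.3] ang 14.3 z 0.0224 tilt [-0.003  0.   ]
```

View pics/b.png

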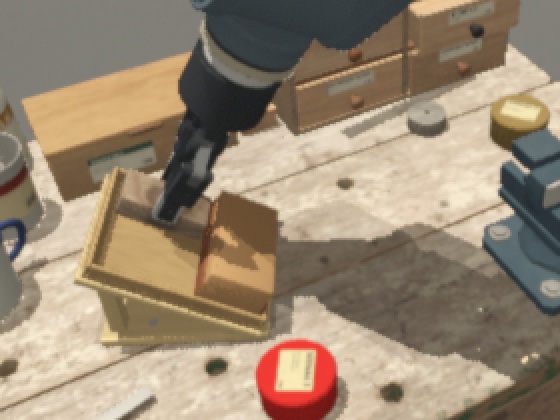

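Run:
```python
from h import *
e=np.array(manip.current_ee_pos())
manip.set_gripper(.7); manip.dwell(.1)
manip.move_l(e+.08*Z,max_speed=.2)
tops(.017,.027,(-.014,.085),(-.07,.01),"perch")
c=np.array([.5545,-.012,0]); h=.018; a=np.radians(110); y=[np.cos(a),np.sin(a),0]
R=best(c+[0,0,.15],y,[0,0,-1.]); manip.move_ptp(c+[0,0,.15],R)
manip.set_gripper(1.0); manip.move_l(c+[0,0,h],max_speed=.2); manip.set_gripper(0.0,40)
print("w",manip.current_grip_width()*85,manip.current_grip_force(),manip.current_force(),manip.current_time())
manip.move_l(c+[0,0,.17],max_speed=.25); manip.dwell(.1); print("w",manip.current_grip_width()*85,manip.current_force())
p,_=manip.grab_frame("side"); cv2.imwrite("pics/c.png",p[60:330,230:550,::-1].repeat(2,0).repeat(2,1))
```

```text
perch scene 756 ctr [ 26.2 -24.5] size [68.4 80.4] ang 89.7 z 0.0217 tilt [ 0.    -0.023]
perch side 368 ctr [ 30.9 -34.9] size [71.5 39.9] ang 0.2 z 0.0221 tilt [-0.009  0.006]
ik [-0.11  0.46  1.72 -0.    0.97  1.12]
w 65.24140777416781 42.50825643539429 [-1.97803829 -0.39976726  6.73866306] 21.125
w 65.04774183835404 [ 0.3653563   0.6145483  -1.40486992]
```

View pics/c.png

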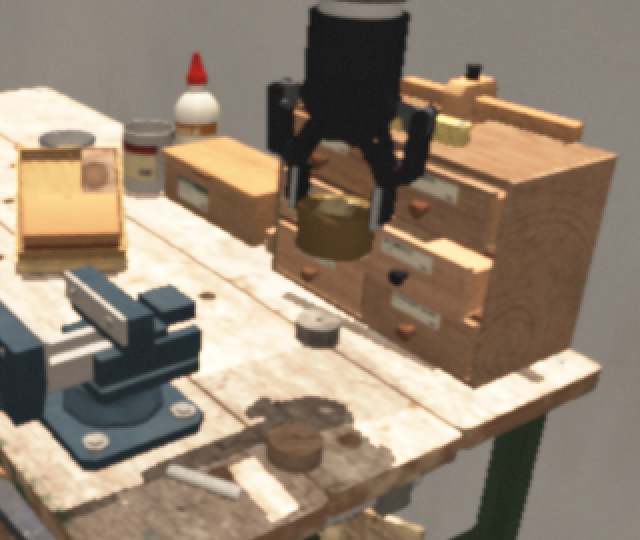

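Run:
```python
from h import *
h=.018; x,yy=.0225,.0225; pt=O+x*X+yy*Y+(h+.07)*Z
R=best(pt,Y,-Z); manip.move_ptp(pt,R); print(manip.current_time(),manip.current_grip_width()*85)
descend(R,x,yy,h)
tops(.031,.041,(-.005,.07),(-.02,.06),"held")
p,_=manip.grab_frame("scene"); cv2.imwrite("pics/d.png",p[120:330,120:400,::-1].repeat(2,0).repeat(2,1))
```

```text
ik [0.47 0.44 1.88 0.69 0.49 0.36]
23.5083 65.04655958203259
contact d 0.001 f [ -7.6 -10.6  11.4] t 26.075
held scene 410 ctr [28.2 24.7] size [54.4 76.9] ang 24.7 z 0.0358 tilt [ 0.001 -0.028]
held side 483 ctr [20.5 24. ] size [66.6 65.7] ang 43.2 z 0.0364 tilt [-0.006 -0.007]
```

View pics/d.png

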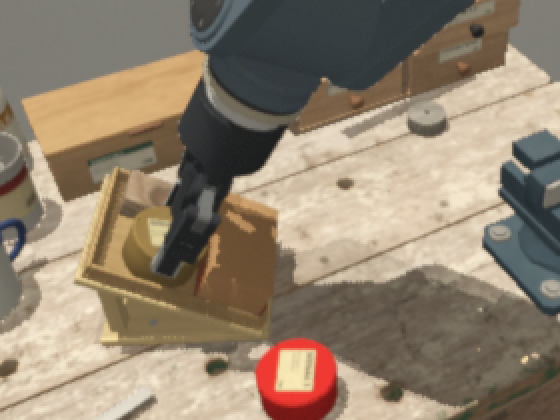

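The tin sits on the floor between the perch, the wall and the block, with its top 36 mm above the floor. I'll release it and check.

Run:
```python
from h import *
e=np.array(manip.current_ee_pos())
manip.set_gripper(1.0); manip.dwell(.1)
manip.move_l(e+.10*Z,max_speed=.2); 
q=manip.current_ee_pos(); manip.move_l([q[0]-.1,q[1]-.15,q[2]+.05],max_speed=.25); manip.dwell(.5)
tops(.031,.041,(-.0135,.07),(-.02,.06),"tin")
tops(.034,.041,(-.085,-.014),(-.07,.07),"block")
tops(.019,.025,(-.01,.085),(-.06,-.01),"perch")
p,_=manip.grab_frame("scene"); cv2.imwrite("pics/e.png",p[120:330,120:400,::-1].repeat(2,0).repeat(2,1))
for r in manip.look_for("scene","plug"): print(r)
print(manip.current_time())
```

```text
tin scene 907 ctr [20.2 22.4] size [66.1 67. ] ang 2.6 z 0.0359 tilt [-0.003 -0.016]
tin side 500 ctr [19.1 23.9] size [65.6 64.2] ang 88.1 z 0.0362 tilt [ 0.002 -0.004]
block scene 1370 ctr [-44.1  -0.3] size [111.4  59.5] ang 89.7 z 0.0379 tilt [-0.005 -0.006]
block side 985 ctr [-45.9   0.5] size [108.   63.7] ang 89.7 z 0.0383 tilt [ 0.009 -0.002]
perch scene 579 ctr [ 28.1 -37.6] size [75.9 43.2] ang 0.6 z 0.0218 tilt [-0.005 -0.004]
perch side 341 ctr [ 30.7 -34.8] size [69.7 39.6] ang 0.1 z 0.0222 tilt [-0.007 -0.004]
{'at': [0.6139, 0.0751, 0.0276], 'confidence': 0.87}
29.1167
```

View pics/e.png

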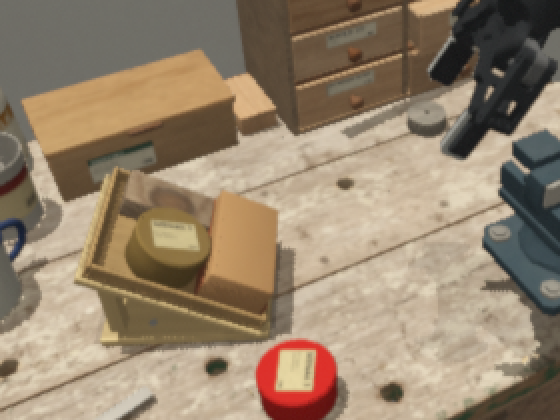

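All three pieces lie flat inside the walls, and the robot is clear.

```bash
python3 -c "
from bench import manip
print(manip.sign_off())"
```

```text
the job is handed in; nothing more can be done
None
```

The sanding block, perch block and wax tin all lie flat side by side on the carton's floor, the two discs were left alone, and I handed the job in at about 29 s.

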